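# Emboss a greeting card on the guarded bench press

## Robot

A 7-joint arm with a two-finger parallel gripper is mounted at the origin on the work surface. World frame = base frame: x ahead of the robot, y to its left, z up, the work surface at z = 0. Lengths are in m, angles in degrees, forces in N, time in s.
With the tool pointing down it reaches from about 0.425 to 0.95 m from the base axis. Payload 16.7 kg.
Tool frame: the origin (TCP) lies on the centre line of the jaws, within the pads' length; the fingertips stand 11 mm ahead of it and the grasp point (between the pads) lies 8 mm behind it (arm.tip_reach is the x of the fingertips in the tool frame, in m); x points along the fingers, z is the direction in which the jaws open and shut, and the axes are right-handed (so a half turn about x gives the same grasp; the last joint's range is limited). The gripper opens to 94 mm and grips with 3 to 60 N. Pads are 16 mm wide; open, the fingers measure 119 mm over their backs; the gripper's body (75 mm by 177 mm) begins 78 mm behind the grasp point.
Start: joints at [-74.628, 24.414, 4.234, 92.017, -1.954, 63.644, -3.845], TCP at [0.274, 0.617, 0.194] pointing down, gripper open.
Joint ranges: [-163.25, 163.25], [-28.42, 122.38], [-70.27, 78.77], [12.13, 141.07], [-58.53, 238.53], [9.26, 117.41], [-156.51, 156.51]. Speed limits (degrees/s): [108.29, 108.29, 136.94, 136.94, 172.46, 172.46, 172.46].

## Interface

Orientations are given as [roll, pitch, yaw] about the fixed x, y, z axes, in that order (R = Rz(yaw) Ry(pitch) Rx(roll)).
In Python, from plant import arm, vision gives the robot as it stands. The module is installed in compiled form; this text tells all that it offers.
- The arm moves only by the tool step_arm, never from a script. Its argument "targets" is a list of rows, each an object with "translation": the shift along the tool's x, y, z in mm, a list of three; "dr": the turn, a rotation vector about the tool's x, y, z in rad, a list of three; "claw": the closure in counts, from 0 (fully open) to 255 (shut). A call has 1 to 8 rows; each row is the pose to reach, as a shift and turn from the pose commanded when the call began, along the tool's axes at that moment; what a row does not reach only later rows make up. A row lasts 1/8 s, in which the tool goes at most 62.5 mm and 10.7 degrees, less where a joint would pass 70% of its speed; a pose out of reach is approached as far as the arm can. A call with a gripper value outside its range is refused whole. The fingers move at their own pace and stop on an object; "grip_force" is the grip in N (left out, the last holds). Time passes only in rows, so rows that repeat a pose let the fingers close. It gives the time, the measured TCP pose, the force and the opening at its end, in the units of the state.
- arm.get_state(): the state, without advancing time (a new reading comes with each control period).
- vision.get_image(name): name is "scene" or "top" or "wrist"; returns a dict with "img" (400x640x3 uint8, red, green, blue), "fx", "fy", "cx", "cy" (pixels), "distortion" ([k1, k2, p1, p2, k3] as OpenCV has them; the pictures are not rectified), "position" and "rotation" of the camera in the world. Camera axes: x right, y down, z forward; pixel columns grow to the right and rows downward; lengths in m; the calibration is good to about 2 mm. A picture is of the moment at which its call begins. There is no depth.
- arm.close_job(): hands the job in, once; it reports no verdict.
The state is a dict: "time_s": time; "qpos": joint angles; "dq": joint speeds; "tau": joint torques, N m; "eef_pos": TCP position; "ee_rot": TCP orientation; "ft_force": force on the tool from outside, world axes, zero at the start; "ft_torque": the same for the moment, N m; "grip_width": opening from 0.0 (shut) to 1.0 (fully open).
Only numpy, scipy, OpenCV 4.12 (cv2) and the standard library are available. Lean on these libraries where they do the work, as an engineer would, in place of code of your own. Each camera call takes 0.05 s, during which the arm holds its last target.

## Task

Emboss the card that lies on the press's sliding carriage. Without gripping anything, push the carriage's upright plate sideways until the carriage is fully home under the guard; only then reach down through the window in the guard, press the lever's pad all the way down, keep it down for about a second and let it come up again. Do not touch the guard with any part of the robot, and leave the stamp, the mug and the tape roll where they stand.

Things in the scene. Friction and masses are not known exactly. Their poses are not given: they have to be found in the camera images.
- press: Fixed bench embossing press: dark base 20 mm high, white housing (80 x 160 mm, 130 high) at +x, grey guard cage before it, carriage bed (120 wide, 20 high) out of its +y side to 215 mm. Origin on the table below the guard window's centre. +x to the housing, +y where the carriage comes out, +z up. Its place varies, and its yaw up to 17 degrees.
- guard: Fixed grey cage, not to be touched. Roof plate 6 mm thick, top 130 mm above the table, x -85 to +65, y -80 to +80 mm in the press's frame, with one square window; two front posts and walls of thin steel rods at the front and both sides below it (+y wall open below 57 mm for the carriage). Origin and axes as the press.
- window (a point): Centre of the guard's square window (84 x 84 mm, sides along the press's x and y) at the level of the roof's top, 130 mm above the table. Axes as the press.
- lever_pad (a point): Centre of the top face of the lever's white pad (44 mm along the press's x, 36 along y), in the middle of the window, 25 mm below the roof's top when up (105 mm above the table). Pressed straight down; fully down it is 24 mm lower and about 4 mm nearer +x.
- lever (a joint): Angle of the lever in rad about its hinge in the housing, 85 mm to +x of the pad: 0 up (rest), 0.28 fully down on its stop. A spring brings it back up; pushing at the pad takes about 3 N at the start and 8 N fully down.
- push_plate (a point): Mid-width point, 73 mm above the table, of the outer (+y) face of the carriage's upright aluminium plate (80 mm wide along the press's x, 8 thick, 28 to 95 mm above the table). Pushed to the press's -y it ends 130 mm from the window's centre with the carriage home, 50 mm outside the guard. Axes as the press.
- carriage (a joint): Travel in m of the sliding carriage (with the card on it) towards the press's -y: 0 fully out, 0.070 fully home on its stop. It starts somewhere from 0 to 0.03, slides with about 2 N of friction and stays where it is left.
- stamp_mid (a point): Bystander: loose wooden rubber-stamp handle, 40 mm across the foot, 84 mm high, upright; point half-way up on its axis.
- mug: Bystander: loose white handleless cup, 72 mm across, 90 mm high; origin in the middle of its underside.
- roll: Bystander: loose roll of brown packing tape lying flat, 52 mm across, 38 mm hole, 40 mm high; origin in the middle of its underside.
Things that resemble listed ones, but are neither listed nor needed, are in the scene too. Of the things like the part that bears stamp_mid, leave any that is orange; of the rest the larger one is meant.

How it is judged (in metres and radians):
On the way, in this order (a step that is already met when the one before it is completed fails the run):
1. the carriage is pushed fully home (within 4 mm of its stop) (value of joint carriage above 0.066 m), for 0.2 s.
2. the lever is pressed all the way down by the fingers, through the window, and kept down for at least 0.6 s (value of joint lever above 0.245 rad and value of joint carriage above 0.064 m and contact force between the fingers and lever above 1 N and x of the grasp point in the frame of window between -0.045 and 0.045 m and y of the grasp point in the frame of window between -0.045 and 0.045 m), for 0.6 s.
At the end, for the whole second after the job is handed in: The carriage is home (joint above 0.064 m of 0.070), the lever is up again (below 0.04 rad), and the stamp, mug and tape roll stand upright within 15 mm of where they began (value of joint carriage above 0.064 m and value of joint lever below 0.04 rad and distance of each of stamp_mid, mug, roll from where it was at the start of the episode below 0.015 m and angle between each of stamp_mid, mug, roll's own z axis and vertical below 0.2 rad); the robot touches nothing.
It fails at once if the robot touches the guard (contact force between any of the fingers, the arm and guard above 0.3 N).
It fails at once if the carriage's plate is taken between the fingers instead of pushed (y of the grasp point in the frame of push_plate between -0.008 and -0.001 m and z of the grasp point in the frame of push_plate below 0.022 m and x of the grasp point in the frame of push_plate between -0.04 and 0.04 m).
It fails at once if the lever is pressed while the carriage is not home (value of joint lever above 0.12 rad and value of joint carriage below 0.062 m).
It fails at once if a bystander is lifted, carried or knocked (moved over 15 mm) (distance of any of stamp_mid, mug, roll from where it was at the start of the episode above 0.015 m).
It also fails if it takes over 51 s, if anything falls off the work surface, if the arm or the gripper's body presses on something with over 40 N, if the wrist force passes 120 N, or if a joint passes its speed limit or range.

## Working session

There is one attempt and no reset: what is moved stays moved. The work goes in short steps, Python scripts to look and compute and a tool call to move; the robot and the scene stay as the last step left them, time stands still between calls to the robot, and variables do not carry over. Pictures are saved under pics/ and viewed, and the job is handed in when it is done.

Besides the shell and the picture viewer there is one more tool, called after ">>>" by a JSON object that holds its "fn" and its "kwargs", one argument or row to a line. step_arm: Moves the arm, as the interface text tells. Its arguments: {"type":"object","properties":{"targets":{"type":"array"},"grip_force":{"type":"number"}},"required":["targets"]}

```bash
mkdir -p pics; python3 - <<'E'
from plant import arm, vision
import cv2, json
print(arm.get_state(), arm.tip_reach)
for n in ("scene","top","wrist"):
    d=vision.get_image(n); cv2.imwrite(f"pics/{n}0.png",d["img"][:,:,::-1])
    print(n,{k:v for k,v in d.items() if k!="img"})
E
```

```text
{'time_s': 0.0, 'qpos': array([-74.62692301,  24.4510725 ,   4.23238683,  92.0508738 ,
        -1.95407079,  63.64437578,  -3.84526889]), 'dq': array([ 0.05021967,  0.03372358,  0.0265539 , -0.07298541, -0.07039795,
       -0.05184609, -0.02815205]), 'tau': array([ 6.28397665e-04, -9.35781956e+01,  3.66625227e+00, -4.54202700e+01,
       -4.89059743e-02,  1.97157293e-02,  1.12509601e-04]), 'eef_pos': array([0.27374488, 0.61650926, 0.19377016]), 'ee_rot': array([-175.56203879,   89.92587349, -109.50441871]), 'ft_force': array([ 0.46024653, -0.83184856,  0.01967697]), 'ft_torque': array([-0.02281024,  0.01466982,  0.00285616]), 'grip_width': 0.9984088148094641} 0.011
scene {'fx': 409.06058715891675, 'fy': 409.06058715891675, 'cx': 321.24604335646666, 'cy': 203.5166595316399, 'distortion': array([0.02920526, 0.        , 0.        , 0.        , 0.        ]), 'position': array([ 0.97658193, -0.24845025,  0.7054594 ]), 'rotation': array([-143.10132089,   -0.63444382,   62.05846442])}
top {'fx': 367.6512042833207, 'fy': 367.6512042833207, 'cx': 322.2399092474119, 'cy': 204.64524264787997, 'distortion': array([-0.04339124,  0.        ,  0.        ,  0.        ,  0.        ]), 'position': array([ 0.5002428 , -0.04949019,  0.8004153 ]), 'rotation': array([-174.29979997,    0.30762145,  -88.43494262])}
wrist {'fx': 349.41438921047563, 'fy': 349.41438921047563, 'cx': 316.1588117334794, 'cy': 200.709535184543, 'distortion': array([-0.01633229,  0.        ,  0.        ,  0.        ,  0.        ]), 'position': array([0.20602086, 0.64607867, 0.38374415]), 'rotation': array([1.65543786e+02, 7.22411310e-02, 6.60824058e+01])}
```

View pics/scene0.png

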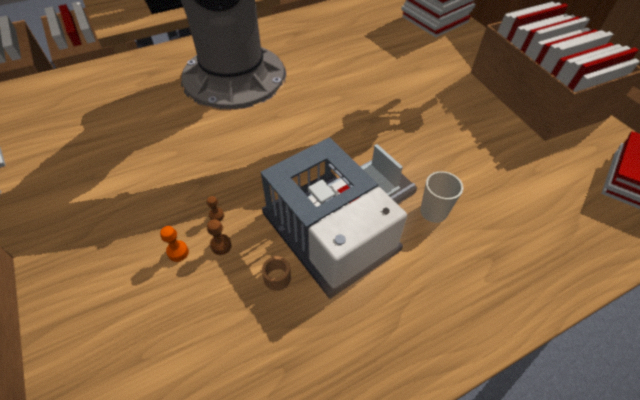

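View pics/top0.png

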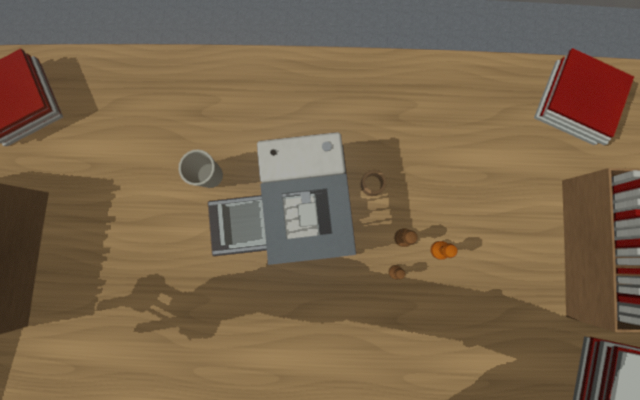

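View pics/wrist0.png

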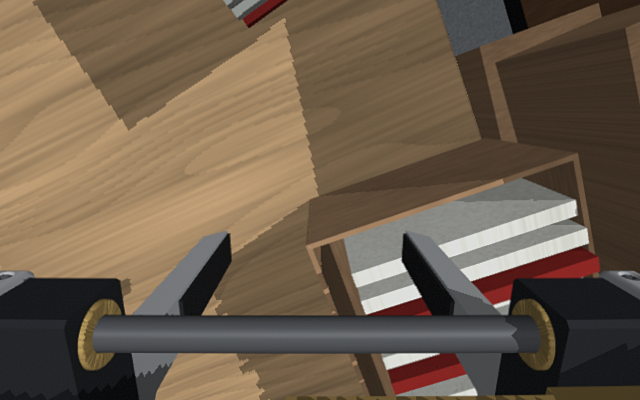

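The top view shows the guard around (308,219), the plate around (222,224), the mug at (198,168) and the roll at (372,184). There are three stamp-like things: large brown (405,237), small brown (398,271) and orange (445,250). Excluding the orange one, the larger is the brown at (405,237). I'll enlarge to confirm.

```bash
python3 - <<'E'
import cv2
a=cv2.imread("pics/top0.png")[120:290,170:470]; cv2.imwrite("pics/topc.png",cv2.resize(a[:, :200],None,fx=4,fy=4,interpolation=cv2.INTER_CUBIC)[:600])
cv2.imwrite("pics/topstamps.png",cv2.resize(a[40:170,180:300],None,fx=4,fy=4,interpolation=cv2.INTER_CUBIC))
a=cv2.imread("pics/scene0.png")[130:280,250:450]; cv2.imwrite("pics/scenec.png",cv2.resize(a,None,fx=4,fy=4,interpolation=cv2.INTER_CUBIC))
E
```

```text
(no output)
```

View pics/topc.png

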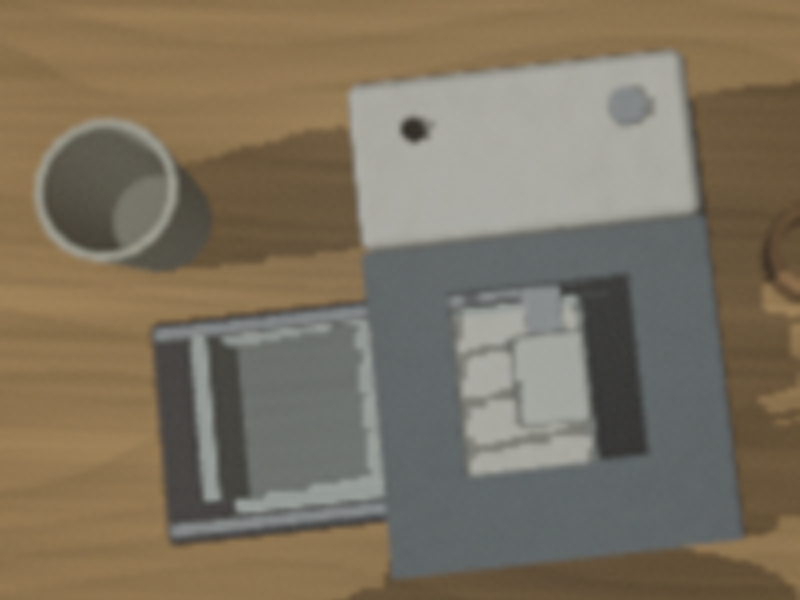

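View pics/topstamps.png

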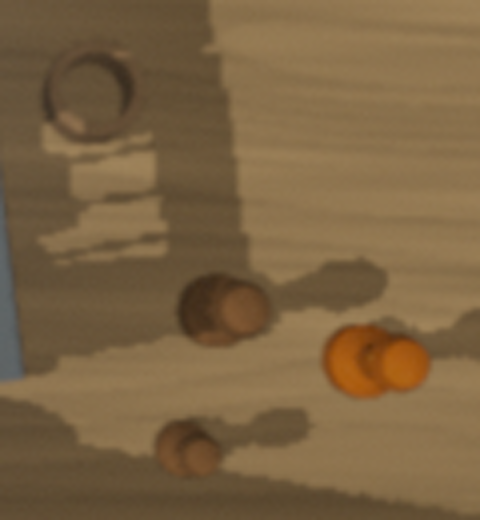

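View pics/scenec.png

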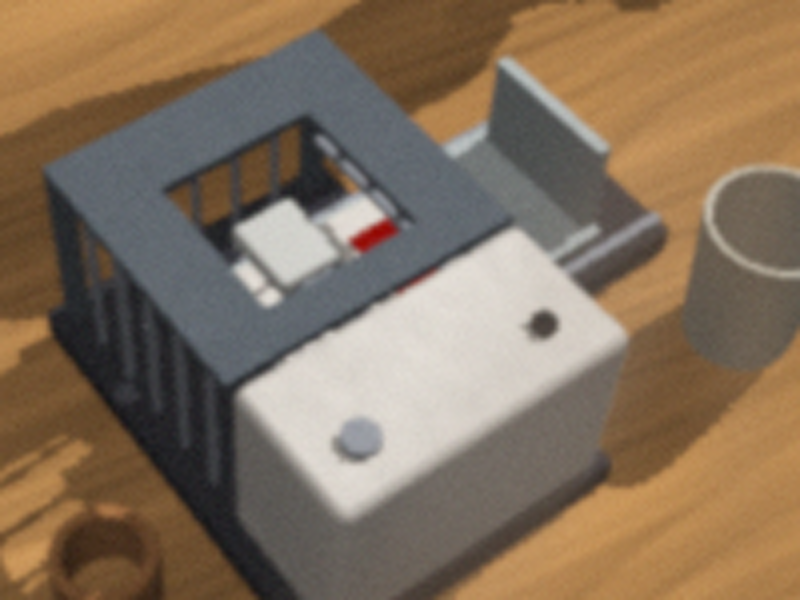

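The crops confirm it: the larger brown one is at (405,237), the brown one at (398,271) is smaller, and the third is orange. The stamps and roll are on the far (−y) side, away from my path. The mug is near the plate. Next I'll triangulate the roof and plate and fit the press pose.

```bash
cat > h.py <<'E'
import numpy as np, cv2
from scipy.spatial.transform import Rotation as R
from scipy.optimize import least_squares
C={"scene":dict(f=409.06058715891675,c=(321.24604335646666,203.5166595316399),k=0.02920526,p=[0.97658193,-0.24845025,0.7054594],r=[-143.10132089,-0.63444382,62.05846442]),
"top":dict(f=367.6512042833207,c=(322.2399092474119,204.64524264787997),k=-0.04339124,p=[0.5002428,-0.04949019,0.8004153],r=[-174.29979997,0.30762145,-88.43494262])}
def proj(n,X):
    c=C[n]; M=R.from_euler('xyz',c['r'],degrees=True).as_matrix().T
    K=np.array([[c['f'],0,c['c'][0]],[0,c['f'],c['c'][1]],[0,0,1]])
    return cv2.projectPoints(np.atleast_2d(X).astype(float),cv2.Rodrigues(M)[0],-M@np.array(c['p']),K,np.array([c['k'],0,0,0,0]))[0][:,0]
def crop(n,u):
    o={"top":(170,120),"scene":(250,130)}[n]
    return (np.array(u,float)+.5)/4-.5+np.array(o)
def press(P,X):
    x,y,yaw=P[:3]; X=np.atleast_2d(X)
    return X@R.from_euler('z',yaw).as_matrix().T+[x,y,0]
E
cat > fit.py <<'E'
from h import *
roof=np.array([[-.085,.08],[-.085,-.08],[.065,-.08],[.065,.08],[.042,.042],[.042,-.042],[-.042,-.042],[-.042,.042]])
top=crop("top",[(393,577),(742,537),(703,215),(365,248),(447,292),(628,274),(648,455),(468,476)])
sc=crop("scene",[(318,32),(45,172),(235,385),(513,222),(412,218),(272,303),(165,188),(307,115)])
def res(P):
    X=press(P,np.c_[roof,np.full(8,P[3])])
    return np.r_[proj("top",X)-top,proj("scene",X)-sc].ravel()
s=least_squares(res,[.45,0,0,.13],loss='soft_l1')
print(s.x,np.degrees(s.x[2])); print(s.fun.reshape(-1,2).round(1))
P=s.x
# triangulated plate top outer corners: +x, -x ; 
pt=crop("top",[(190,337),(205,500)]); ps=crop("scene",[(607,152),(500,58)])
def r2(v): 
    X=v.reshape(2,3); return np.r_[proj("top",X)-pt,proj("scene",X)-ps].ravel()
q=least_squares(r2,np.r_[P[0],P[1]+.15,.09,P[0],P[1]+.15,.09]); X=q.x.reshape(2,3)
print("plate top corners world",X, "in press",(X-[P[0],P[1],0])@R.from_euler('z',P[2]).as_matrix(),q.fun.round(1))
# mug: rim centre at z .09 top crop (106,190)
for n,u in (("top",(106,190)),):
    m=least_squares(lambda v:(proj(n,[v[0],v[1],.09])-crop(n,[u])).ravel(),P[:2]).x
    print("mug",m,(np.r_[m,0]-[P[0],P[1],0])@R.from_euler('z',P[2]).as_matrix())
E
python3 fit.py
```

```text
[ 0.55165795 -0.01501385  0.13965759  0.12766552] 8.001790259040046
[[-0.4  0.1]
 [-0.1  0.2]
 [-0.1 -0.3]
 [-1.3  1.2]
 [-0.2  0.1]
 [-0.3 -0.5]
 [-0.1 -0.5]
 [-0.8 -0.6]
 [-0.1 -0.4]
 [-0.6 -0.7]
 [-2.4  0.5]
 [-0.1 -1. ]
 [ 1.1  1.4]
 [-1.3  1.6]
 [-0.9  0.7]
 [ 0.1 -0.3]]
plate top corners world [[0.56661809 0.16055891 0.09045263]
 [0.48762567 0.14768854 0.09284872]] in press [[ 0.03925492  0.17178081  0.09045263]
 [-0.04076001  0.17003182  0.09284872]] [ 0.4  0.2  0.7  0.4  0.4 -0.1  0.8 -0.1]
mug [0.6388614  0.20751923] [0.11733192 0.20822736 0.        ]
```

The fit is consistent: press at about (0.552, −0.015), yaw 8.0°, roof height 0.128 measured (0.130 stated). The plate's outer face is at press y≈0.171, so it has about 41 mm to go. Next I'll compute the moves.

```bash
cat > go.py <<'E'
import sys
from h import *
from plant import arm
P=[0.5517,-0.0150,0.1397]
def goal(x,y,z):  # press-frame TCP goal -> shift mm in current tool frame, rotvec
    s=arm.get_state(); T=R.from_euler('xyz',s['ee_rot'],degrees=True)
    w=press(P,[x,y,z])[0]
    best=None
    for sg in (1,-1):
        zx=sg*R.from_euler('z',P[2]).as_matrix()[:,0]; xx=np.array([0,0,-1.]); yx=np.cross(zx,xx)
        rv=(T.inv()*R.from_matrix(np.c_[xx,yx,zx])).as_rotvec()
        if best is None or np.linalg.norm(rv)<np.linalg.norm(best): best=rv
    print(x,y,z,"world",w.round(4),"shift mm",(T.inv().apply(w-s['eef_pos'])*1000).round(1),"dr",best.round(4))
s=arm.get_state(); T=R.from_euler('xyz',s['ee_rot'],degrees=True)
print(s['time_s'],s['eef_pos'],"in press",((s['eef_pos']-[P[0],P[1],0])@R.from_euler('z',P[2]).as_matrix()).round(4),"F",s['ft_force'].round(2),"grip",s['grip_width'],"q",s['qpos'].round(1))
print("tool axes (cols)\n",T.as_matrix().round(3))
for a in sys.argv[1:]: goal(*map(float,a.split(',')))
E
python3 go.py 0,.205,.194 0,.205,.065
```

```text
0.15 [0.27374066 0.61661955 0.19396214] in press [-0.1873  0.6642  0.194 ] F [-0.28  0.09 -0.04] grip 0.9990940854271594 q [-74.6  24.4   4.2  92.   -2.   63.6  -3.8]
tool axes (cols)
 [[-0.    -0.914  0.406]
 [-0.001  0.406  0.914]
 [-1.    -0.    -0.001]]
0.0 0.205 0.194 world [0.5232 0.188  0.194 ] shift mm [ 3.000e-01 -4.019e+02 -2.906e+02] dr [ 1.0134e+00 -8.0000e-04  5.0000e-04]
0.0 0.205 0.065 world [0.5232 0.188  0.065 ] shift mm [ 129.3 -401.8 -290.5] dr [ 1.0134e+00 -8.0000e-04  5.0000e-04]
```

>>> {"fn": "step_arm", "kwargs": {
  "targets": [
    {"translation": [-15,-25,-18],"dr": [0.06,0,0],"claw": 255},
    {"translation": [-30,-60,-43],"dr": [0.15,0,0],"claw": 255},
    {"translation": [-30,-100,-72],"dr": [0.25,0,0],"claw": 255},
    {"translation": [-30,-140,-101],"dr": [0.35,0,0],"claw": 255},
    {"translation": [-30,-180,-130],"dr": [0.45,0,0],"claw": 255},
    {"translation": [-30,-220,-159],"dr": [0.55,0,0],"claw": 255},
    {"translation": [-30,-250,-181],"dr": [0.63,0,0],"claw": 255},
    {"translation": [-30,-260,-188],"dr": [0.66,0,0],"claw": 255}
  ],
  "grip_force": 20
}}

```text
time_s: 1.15
eef_pos: [0.4364, 0.3377, 0.2246]
ee_rot: [-64.6, 90.0, -36.6]
ft_force: [-0.4, 1.0, 0.5]
grip_width: 0.182
```

```bash
python3 go.py 0,.205,.194 0,.205,.065
```

```text
1.15 [0.43637679 0.33768783 0.22458472] in press [-0.0651  0.3653  0.2246] F [-0.37  0.98  0.54] grip 0.18221237252194716 q [-59.7  11.4  17.8 106.8  -3.9  62.4 -12.5]
tool axes (cols)
 [[ 0.    -0.469  0.883]
 [-0.     0.883  0.469]
 [-1.    -0.     0.   ]]
0.0 0.205 0.194 world [0.5232 0.188  0.194 ] shift mm [  30.6 -172.9    6.4] dr [3.489e-01 1.000e-04 2.000e-04]
0.0 0.205 0.065 world [0.5232 0.188  0.065 ] shift mm [ 159.6 -172.9    6.3] dr [3.489e-01 1.000e-04 2.000e-04]
```

>>> {"fn": "step_arm", "kwargs": {
  "targets": [
    {"translation": [0,-40,2],"dr": [0.08,0,0],"claw": 255},
    {"translation": [0,-80,3],"dr": [0.17,0,0],"claw": 255},
    {"translation": [0,-120,4],"dr": [0.26,0,0],"claw": 255},
    {"translation": [10,-155,6],"dr": [0.33,0,0],"claw": 255},
    {"translation": [20,-171,6],"dr": [0.349,0,0],"claw": 255},
    {"translation": [30,-173,6],"dr": [0.349,0,0],"claw": 255},
    {"translation": [30,-173,6],"dr": [0.349,0,0],"claw": 255},
    {"translation": [30,-173,6],"dr": [0.349,0,0],"claw": 255}
  ]
}}

```text
time_s: 2.15
eef_pos: [0.522, 0.1912, 0.1946]
ee_rot: [126.7, 90.0, 135.1]
ft_force: [0.7, -0.5, 0.6]
grip_width: 0.004
```

```bash
python3 go.py 0,.205,.194 0,.205,.065; python3 - <<'E'
from plant import vision
import cv2
for n in("scene","top","wrist"):
    d=vision.get_image(n);cv2.imwrite(f"pics/{n}1.png",d["img"][:,:,::-1])
E
```

```text
2.15 [0.52197883 0.19123999 0.19456516] in press [-0.0007  0.2084  0.1946] F [ 0.74 -0.46  0.63] grip 0.0042104111530518705 q [-48.5  14.   25.9 108.6  -7.1  58.9 -11.3]
tool axes (cols)
 [[-0.    -0.146  0.989]
 [ 0.     0.989  0.146]
 [-1.     0.    -0.   ]]
0.0 0.205 0.194 world [0.5232 0.188  0.194 ] shift mm [ 0.6 -3.4  0.7] dr [ 0.0064 -0.0002 -0.0002]
0.0 0.205 0.065 world [0.5232 0.188  0.065 ] shift mm [129.6  -3.4   0.7] dr [ 0.0064 -0.0002 -0.0002]
```

View pics/wrist1.png

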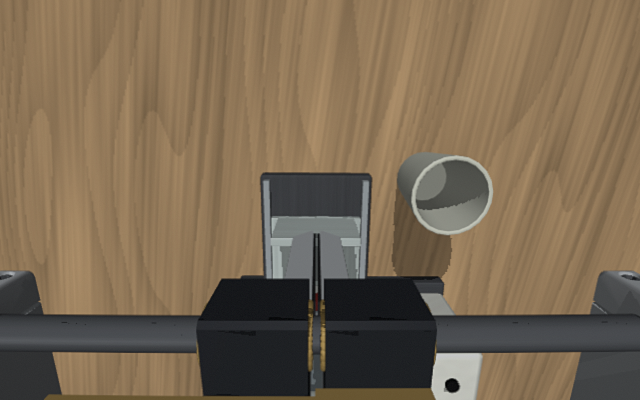

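View pics/scene1.png

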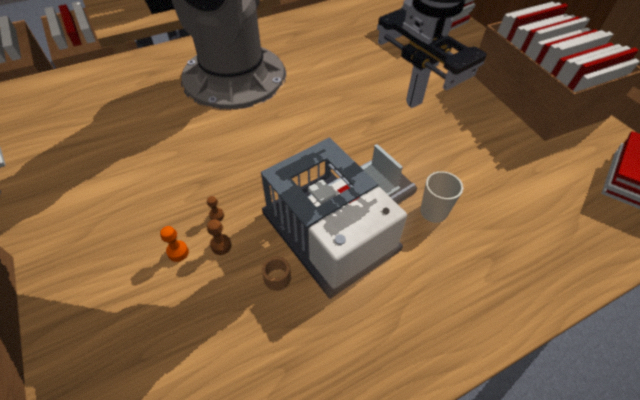

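```bash
python3 go.py; python3 - <<'E'
from h import *
print(proj("scene",[.522,.191,.1835]),proj("top",[.522,.191,.1835]))
from plant import vision
d=vision.get_image("top");cv2.imwrite("pics/top2.png",d["img"][:,:,::-1]);d=vision.get_image("scene");cv2.imwrite("pics/scene2.png",d["img"][:,:,::-1]);print(d["position"],d["rotation"])
E
```

```text
2.3 [0.52231265 0.19071522 0.19483053] in press [-0.0005  0.2078  0.1948] F [ 0.09 -0.83  0.5 ] grip 0.005492906170599286 q [-48.5  14.   25.9 108.6  -7.1  58.9 -11.3]
tool axes (cols)
 [[ 0.    -0.145  0.989]
 [ 0.     0.989  0.145]
 [-1.     0.     0.   ]]
[[409.92688159 113.86212862]] [[182.45087087 224.28368512]]
[ 0.97658193 -0.24845025  0.7054594 ] [-143.10132089   -0.63444382   62.05846442]
```

View pics/scene2.png

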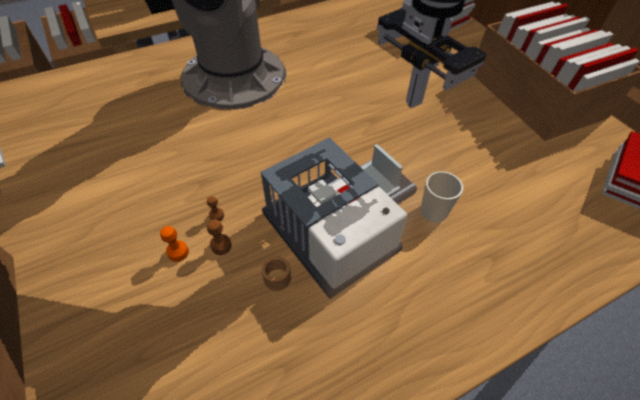

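View pics/top2.png

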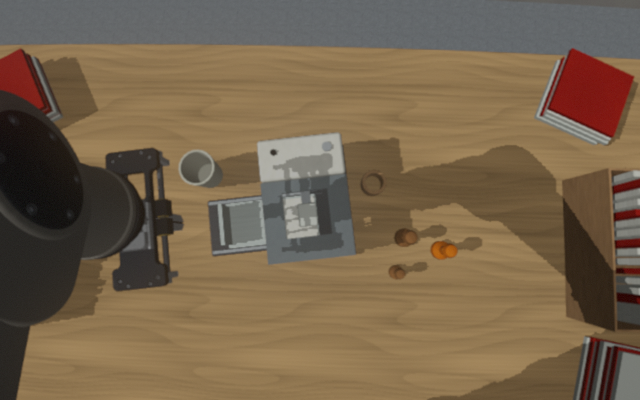

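```bash
python3 - <<'E'
import cv2
a=cv2.imread("pics/top2.png")[130:310,100:300]; cv2.imwrite("pics/t2c.png",cv2.resize(a,None,fx=4,fy=4,interpolation=cv2.INTER_CUBIC)[:600])
a=cv2.imread("pics/scene2.png")[20:120,370:500]; cv2.imwrite("pics/s2c.png",cv2.resize(a,None,fx=6,fy=6,interpolation=cv2.INTER_CUBIC))
E
```

```text
(no output)
```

View pics/t2c.png

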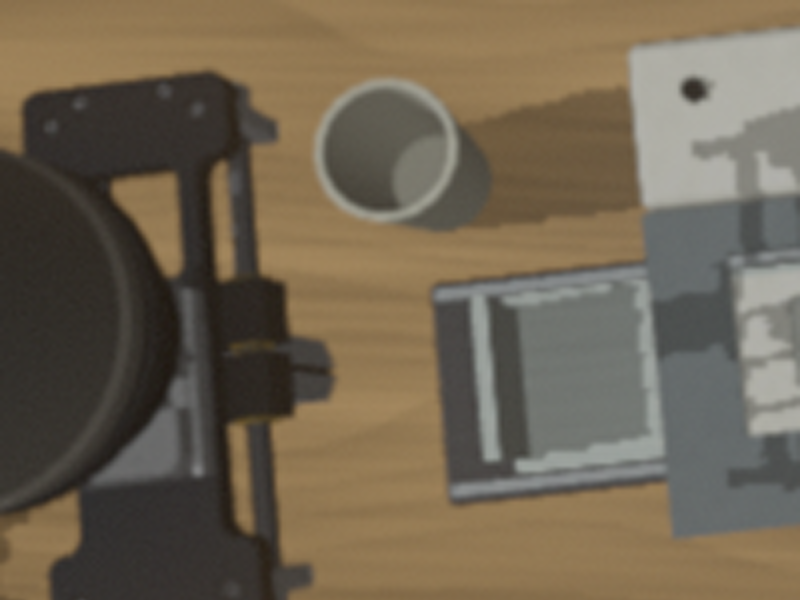

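View pics/s2c.png

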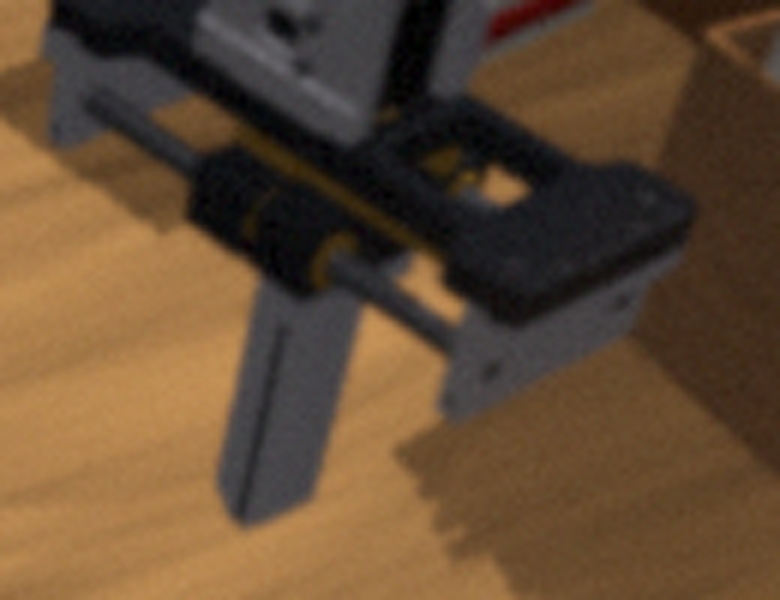

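```bash
python3 - <<'E'
from h import *
P=[0.5517,-0.0150,0.1397]
a=np.array([370,20])+(np.array([245,525])+.5)/6-.5; b=np.array([100,130])+(np.array([328,373])+.5)/4-.5
X=least_squares(lambda v:np.r_[proj("scene",v)[0]-a,proj("top",v)[0]-b],[.52,.19,.18]); print(X.x,X.fun,a,b)
c=(X.x-[P[0],P[1],0])@R.from_euler('z',P[2]).as_matrix();print("press",c)
for dy in(-.008,0,.008):
    w=press(P,[-.0005,.2078+dy,.1838]);print(dy,proj("scene",w),proj("top",w))
E
```

```text
[0.52385449 0.18541108 0.20316499] [-0.41184196  0.09496194 -0.32355473 -0.18227957] [410.41666667 107.08333333] [181.625 222.875]
press [0.00033222 0.20233601 0.20316499]
-0.008 [[406.82193928 115.50493745]] [[187.21743929 223.59737788]]
0 [[409.91150743 113.87140974]] [[182.56428457 224.12110804]]
0.008 [[412.9797097  112.24900327]] [[177.91660692 224.64416504]]
```

```bash
python3 - <<'E'
from h import *
from plant import vision,arm
d=vision.get_image("wrist");cv2.imwrite("pics/w3.png",d["img"][:,:,::-1]); s=arm.get_state();print(s['eef_pos'],d['position'],d['rotation'])
P=[0.5517,-0.0150,0.1397]
C["w"]=dict(f=d['fx'],c=(d['cx'],d['cy']),k=d['distortion'][0],p=d['position'],r=d['rotation'])
yp=((s['eef_pos']-[P[0],P[1],0])@R.from_euler('z',P[2]).as_matrix())
for z in(.17,.1838,.195,.205,.215):
    print(z,[proj("w",press(P,[yp[0],yp[1]+dy,z]))[0].round(1) for dy in(-.008,0,.008)])
print("plate corners",proj("w",press(P,[[.04,.171,.095],[-.04,.171,.095]])),"mug",proj("w",press(P,[.1173,.2082,.09])))
cv2.imwrite("pics/w3c.png",cv2.resize(d["img"][150:300,220:420,::-1],None,fx=4,fy=4,interpolation=cv2.INTER_CUBIC))
E
```

```text
[0.52236371 0.19027386 0.19470649] [0.51040306 0.26204425 0.38465144] [1.65527706e+02 3.96854205e-02 8.30518853e+00]
0.17 [array([318.6, 238.3]), array([318.7, 226.7]), array([318.7, 214.8])]
0.1838 [array([318.7, 246.3]), array([318.8, 234. ]), array([318.9, 221.4])]
0.195 [array([318.8, 253.5]), array([318.9, 240.6]), array([319. , 227.5])]
0.205 [array([318.9, 260.6]), array([319.1, 247.1]), array([319.2, 233.4])]
0.215 [array([319.1, 268.5]), array([319.2, 254.4]), array([319.3, 240. ])]
plate corners [[363.75772821 238.68902456]
 [272.96419487 238.22001059]] mug [[453.39154141 196.80946219]]
```

View pics/w3c.png

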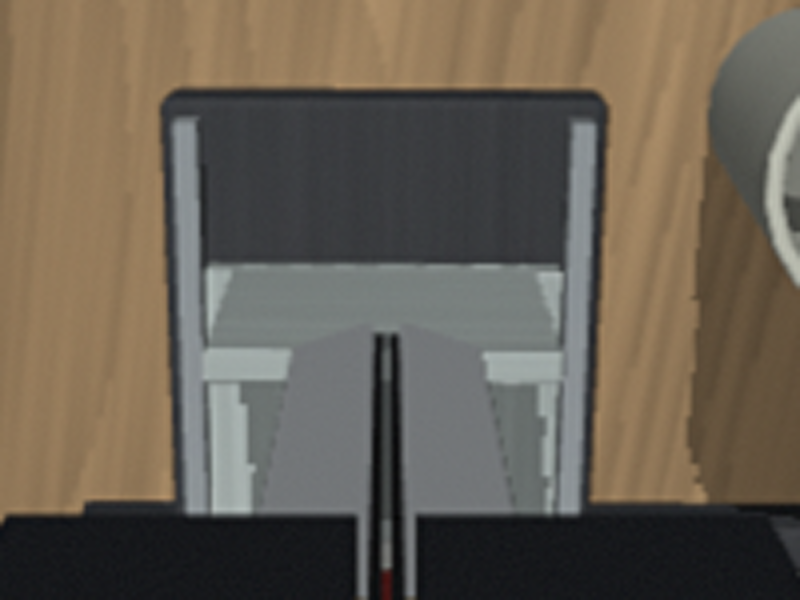

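The wrist, top and scene views agree that the visible fingertips end at about z≈0.204, roughly 20 mm higher than the stated tip reach implies (0.184). The plate and roof match the calibration well. I'll pick heights that work either way and rely on contact force. Next I'll descend outside the plate to TCP z≈0.065.

>>> {"fn": "step_arm", "kwargs": {
  "targets": [
    {"translation": [20,0,0],"dr": [0,0,0],"claw": 255},
    {"translation": [50,0,0],"dr": [0,0,0],"claw": 255},
    {"translation": [80,0,0],"dr": [0,0,0],"claw": 255},
    {"translation": [105,0,0],"dr": [0,0,0],"claw": 255},
    {"translation": [122,0,0],"dr": [0,0,0],"claw": 255},
    {"translation": [129,0,0],"dr": [0,0,0],"claw": 255},
    {"translation": [129,0,0],"dr": [0,0,0],"claw": 255},
    {"translation": [129,0,0],"dr": [0,0,0],"claw": 255}
  ]
}}

```text
time_s: 3.45
eef_pos: [0.5229, 0.1902, 0.0663]
ee_rot: [24.7, 89.9, 32.9]
ft_force: [-0.2, -0.2, -0.7]
grip_width: 0.003
```

```bash
python3 go.py 0,.179,.065 0,.138,.065; python3 - <<'E'
from plant import vision
import cv2
d=vision.get_image("scene");cv2.imwrite("pics/s4.png",cv2.resize(d["img"][80:240,260:480,::-1],None,fx=3.5,fy=3.5,interpolation=cv2.INTER_CUBIC))
E
```

```text
3.45 [0.52287312 0.19023007 0.0662577 ] in press [0.     0.2072 0.0663] F [-0.21 -0.16 -0.7 ] grip 0.002996306471721311 q [-45.1  23.6  23.  114.9 -13.   43.9  -6.2]
tool axes (cols)
 [[ 0.001 -0.143  0.99 ]
 [ 0.001  0.99   0.143]
 [-1.     0.     0.001]]
0.0 0.179 0.065 world [0.5268 0.1623 0.065 ] shift mm [  1.2 -28.2  -0.2] dr [ 0.0042  0.0011 -0.0005]
0.0 0.138 0.065 world [0.5325 0.1217 0.065 ] shift mm [  1.2 -69.2  -0.3] dr [ 0.0042  0.0011 -0.0005]
```

View pics/s4.png

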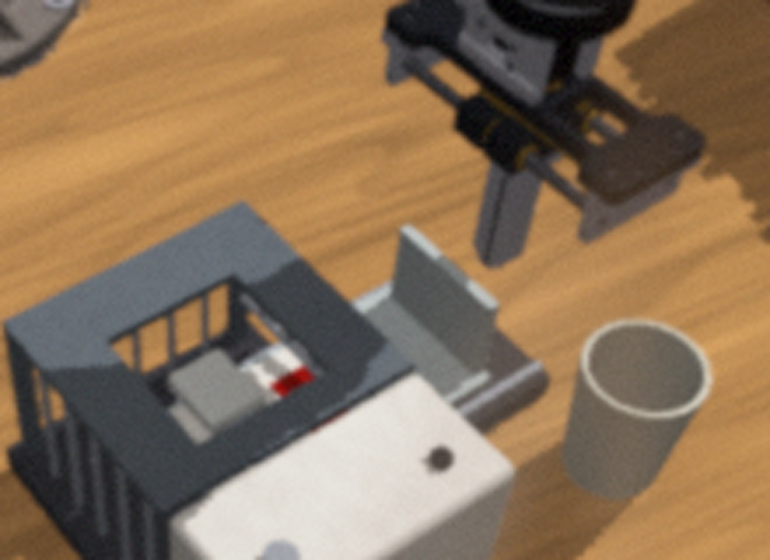

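```bash
python3 - <<'E'
from h import *
P=[0.5517,-0.0150,0.1397]
for z in(.055,.065,.075,.085,.095,.105): print(z,proj("scene",press(P,[0,.199,z])),proj("scene",press(P,[0,.171,z])))
E
```

```text
0.055 [[395.96174092 162.02425571]] [[386.16584025 167.65473069]]
0.065 [[396.70160286 158.83110943]] [[386.82228778 164.47819316]]
0.075 [[397.45550858 155.57842558]] [[387.49131374 161.24183284]]
0.085 [[398.22387038 152.26448478]] [[388.17329071 157.94390598]]
0.095 [[399.00711715 148.88749937]] [[388.86860638 154.58259905]]
0.105 [[399.80569525 145.44560999]] [[389.57766436 151.15602505]]
```

>>> {"fn": "step_arm", "kwargs": {
  "targets": [
    {"translation": [1,-10,0],"dr": [0,0,0],"claw": 255},
    {"translation": [1,-18,0],"dr": [0,0,0],"claw": 255},
    {"translation": [1,-24,0],"dr": [0,0,0],"claw": 255},
    {"translation": [1,-29,0],"dr": [0,0,0],"claw": 255},
    {"translation": [1,-34,0],"dr": [0,0,0],"claw": 255},
    {"translation": [1,-40,0],"dr": [0,0,0],"claw": 255},
    {"translation": [1,-40,0],"dr": [0,0,0],"claw": 255}
  ]
}}

```text
time_s: 4.38
eef_pos: [0.5282, 0.1497, 0.0645]
ee_rot: [-93.1, 90.0, -84.9]
ft_force: [-0.0, -0.5, 0.1]
grip_width: 0.001
```

```bash
python3 go.py 0,.138,.065; python3 - <<'E'
from plant import vision
import cv2
d=vision.get_image("scene");cv2.imwrite("pics/s5.png",cv2.resize(d["img"][80:240,260:480,::-1],None,fx=3.5,fy=3.5,interpolation=cv2.INTER_CUBIC))
E
```

```text
4.375 [0.52821564 0.14971163 0.06445475] in press [-0.0003  0.1664  0.0645] F [-0.01 -0.47  0.08] grip 0.0011489085517583687 q [-41.5  23.2  23.4 115.9 -13.1  43.4  -2. ]
tool axes (cols)
 [[ 0.    -0.143  0.99 ]
 [-0.     0.99   0.143]
 [-1.    -0.    -0.   ]]
0.0 0.138 0.065 world [0.5325 0.1217 0.065 ] shift mm [ -0.5 -28.4   0.2] dr [ 0.0036 -0.      0.0004]
```

View pics/s5.png

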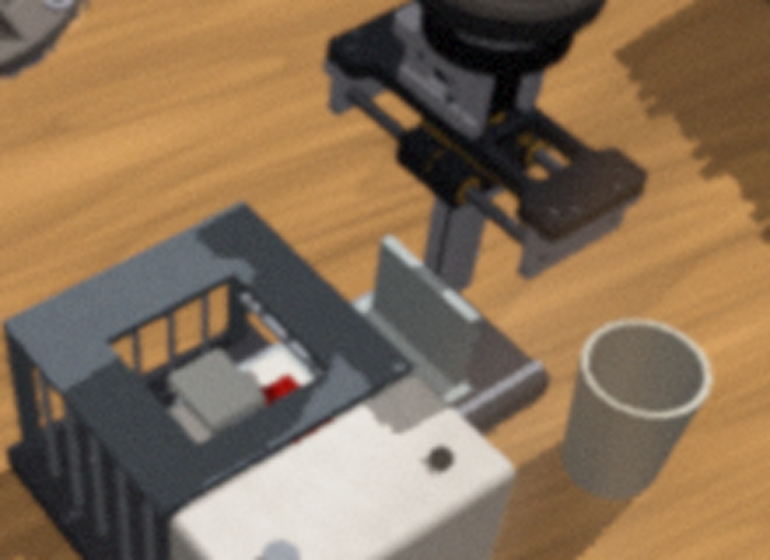

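The plate is moving, its corner having gone from crop (405,230) to (387,240). I'll continue to the stop.

>>> {"fn": "step_arm", "kwargs": {
  "targets": [
    {"translation": [0,-5,0],"dr": [0,0,0],"claw": 255},
    {"translation": [0,-10,0],"dr": [0,0,0],"claw": 255},
    {"translation": [0,-15,0],"dr": [0,0,0],"claw": 255},
    {"translation": [0,-20,0],"dr": [0,0,0],"claw": 255},
    {"translation": [0,-23,0],"dr": [0,0,0],"claw": 255},
    {"translation": [0,-26,0],"dr": [0,0,0],"claw": 255},
    {"translation": [0,-26,0],"dr": [0,0,0],"claw": 255}
  ]
}}

```text
time_s: 5.3
eef_pos: [0.5319, 0.1242, 0.0645]
ee_rot: [-83.9, 90.0, -75.7]
ft_force: [0.1, 0.0, -0.9]
grip_width: 0.003
```

```bash
python3 go.py
```

```text
5.3 [0.53192531 0.12424825 0.06450334] in press [-0.0002  0.1406  0.0645] F [ 0.09  0.04 -0.9 ] grip 0.003136437261863202 q [-39.1  23.   23.7 116.2 -13.2  43.3   0.8]
tool axes (cols)
 [[ 0.    -0.143  0.99 ]
 [-0.     0.99   0.143]
 [-1.    -0.     0.   ]]
```

Contact force is still near zero, so it hasn't reached the stop. I'll go on in 2 mm steps.

>>> {"fn": "step_arm", "kwargs": {
  "targets": [
    {"translation": [0,-2,0],"dr": [0,0,0],"claw": 255},
    {"translation": [0,-3,0],"dr": [0,0,0],"claw": 255},
    {"translation": [0,-4,0],"dr": [0,0,0],"claw": 255},
    {"translation": [0,-4,0],"dr": [0,0,0],"claw": 255}
  ]
}}

```text
time_s: 5.8
eef_pos: [0.5322, 0.1225, 0.0646]
ee_rot: [87.5, 89.9, 95.9]
ft_force: [-2.0, 10.8, 0.1]
grip_width: 0.005
```

```bash
python3 go.py;  python3 - <<'E'
from plant import vision
import cv2
d=vision.get_image("scene");cv2.imwrite("pics/s6.png",cv2.resize(d["img"][80:240,260:480,::-1],None,fx=3.5,fy=3.5,interpolation=cv2.INTER_CUBIC))
E
```

```text
5.8 [0.53224706 0.12246475 0.06457123] in press [-1.000e-04  1.388e-01  6.460e-02] F [-1.96 10.76  0.06] grip 0.004913494474256585 q [-38.8  23.   23.6 116.2 -13.3  43.3   1.2]
tool axes (cols)
 [[-0.    -0.145  0.989]
 [ 0.002  0.989  0.145]
 [-1.     0.002  0.   ]]
```

View pics/s6.png

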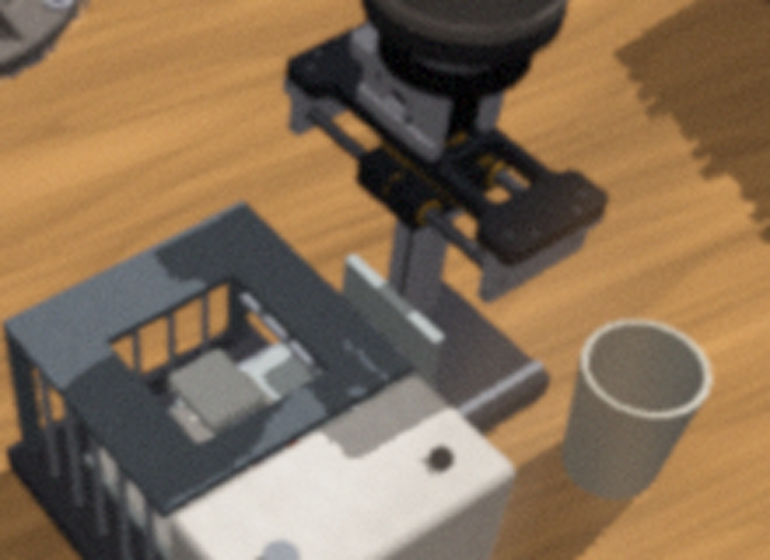

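Reaction force is 10.9 N at TCP press y=0.139, which is the predicted stop (0.130 + 8 mm). The picture shows the plate close to the guard. I'll back off and rise.

>>> {"fn": "step_arm", "kwargs": {
  "targets": [
    {"translation": [0,0,0],"dr": [0,0,0],"claw": 255},
    {"translation": [0,12,0],"dr": [0,0,0],"claw": 255},
    {"translation": [0,25,0],"dr": [0,0,0],"claw": 255},
    {"translation": [-30,30,0],"dr": [0,0,0],"claw": 255},
    {"translation": [-75,30,0],"dr": [0,0,0],"claw": 255},
    {"translation": [-120,30,0],"dr": [0,0,0],"claw": 255},
    {"translation": [-140,30,0],"dr": [0,0,0],"claw": 255},
    {"translation": [-140,30,0],"dr": [0,0,0],"claw": 255}
  ]
}}

```text
time_s: 6.85
eef_pos: [0.5287, 0.1513, 0.2058]
ee_rot: [22.7, 89.8, 31.0]
ft_force: [0.9, -0.1, -1.0]
grip_width: 0.005
```

```bash
python3 go.py 0,0,.205;  python3 - <<'E'
from plant import vision
import cv2
d=vision.get_image("top");cv2.imwrite("pics/t7.png",cv2.resize(d["img"][120:270,170:370,::-1],None,fx=4,fy=4,interpolation=cv2.INTER_CUBIC))
E
```

```text
6.85 [0.52874814 0.15131826 0.20579109] in press [0.0004 0.1679 0.2058] F [ 0.86 -0.12 -0.96] grip 0.004814824874083009 q [-45.7  12.6  27.  108.8  -6.6  59.9  -7.6]
tool axes (cols)
 [[ 0.002 -0.144  0.99 ]
 [ 0.001  0.99   0.144]
 [-1.     0.001  0.002]]
0.0 0.0 0.205 world [ 0.5517 -0.015   0.205 ] shift mm [   0.6 -167.9   -1.2] dr [ 0.0048  0.0025 -0.001 ]
```

View pics/t7.png

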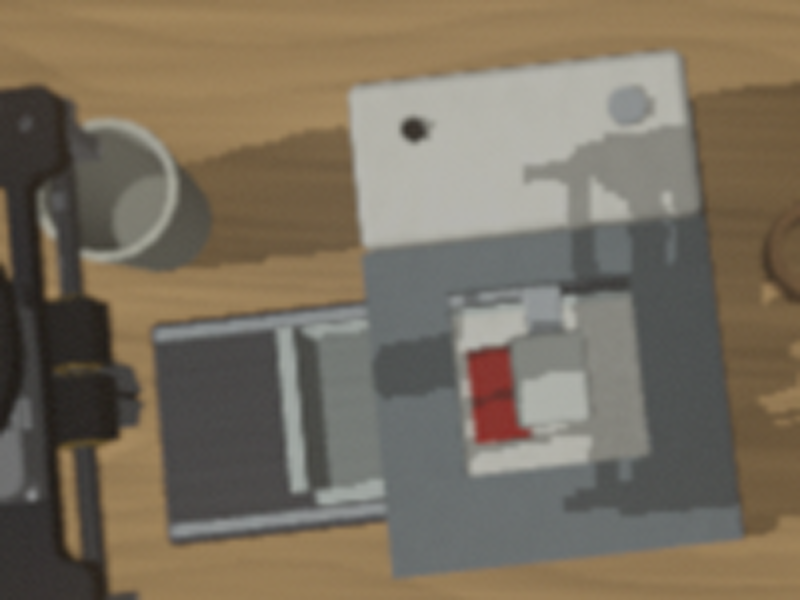

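The plate's outer edge moved from u=190 to 277 in the crop, about 42 mm, so the carriage is home. The mug hasn't moved. Next I'll check the pad location and go over the window.

>>> {"fn": "step_arm", "kwargs": {
  "targets": [
    {"translation": [0,-20,0],"dr": [0.002,0,0],"claw": 255},
    {"translation": [0,-50,0],"dr": [0.004,0,0],"claw": 255},
    {"translation": [0,-85,0],"dr": [0.004,0,0],"claw": 255},
    {"translation": [0,-120,0],"dr": [0.004,0,0],"claw": 255},
    {"translation": [0,-148,0],"dr": [0.004,0,0],"claw": 255},
    {"translation": [0,-164,-1],"dr": [0.004,0,0],"claw": 255},
    {"translation": [0,-167,-1],"dr": [0.004,0,0],"claw": 255},
    {"translation": [0,-167,-1],"dr": [0.004,0,0],"claw": 255}
  ]
}}

```text
time_s: 7.9
eef_pos: [0.5509, -0.0144, 0.2042]
ee_rot: [168.9, 90.0, 176.9]
ft_force: [-0.6, -0.2, 0.1]
grip_width: 0.005
```

```bash
python3 go.py 0,0,.150 0,0,.125;  python3 - <<'E'
from h import *
from plant import vision
P=[0.5517,-0.0150,0.1397]
print((proj("top",press(P,[0,0,.105]))-[170,120]+.5)*4-.5)
d=vision.get_image("wrist");cv2.imwrite("pics/w8.png",d["img"][:,:,::-1])
d=vision.get_image("scene");cv2.imwrite("pics/s8.png",cv2.resize(d["img"][80:240,230:450,::-1],None,fx=3.5,fy=3.5,interpolation=cv2.INTER_CUBIC))
E
```

```text
7.9 [ 0.55091452 -0.01443459  0.20417689] in press [-0.0007  0.0007  0.2042] F [-0.61 -0.18  0.1 ] grip 0.005174898540294006 q [-32.3  13.5  32.1 108.8  -8.2  60.   11.2]
tool axes (cols)
 [[-0.001 -0.14   0.99 ]
 [ 0.     0.99   0.14 ]
 [-1.     0.    -0.001]]
0.0 0.0 0.15 world [ 0.5517 -0.015   0.15  ] shift mm [54.2 -0.7  0.7] dr [ 0.0006 -0.0006 -0.0001]
0.0 0.0 0.125 world [ 0.5517 -0.015   0.125 ] shift mm [79.2 -0.7  0.7] dr [ 0.0006 -0.0006 -0.0001]
[[548.59671717 375.85735354]]
```

View pics/w8.png

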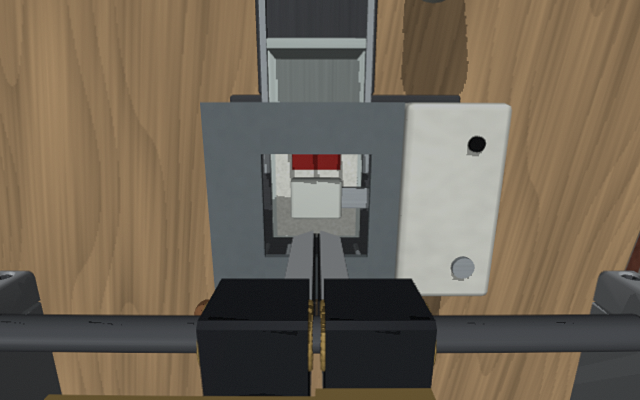

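View pics/s8.png

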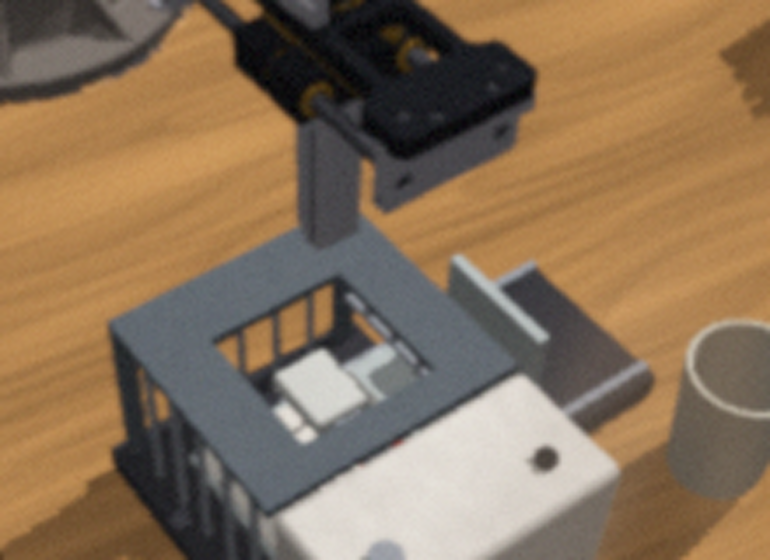

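```bash
python3 - <<'E'
from h import *
P=[0.5517,-0.0150,0.1397]
for z in(.25,.26,.27,.28,.29): print(z,[proj("scene",press(P,[.0885,y,z]))[0].round(1) for y in (-.037,-.02,0,.02,.037)])
for z in (.18,.193,.204,.214): print(z,[proj("scene",press(P,[0,y,z]))[0].round(1) for y in (-.008,.008)])
E
```

```text
0.25 [array([337.7, 176.7]), array([346.8, 171.6]), array([357.3, 165.8]), array([367.6, 160.1]), array([376.2, 155.3])]
0.26 [array([338. , 172.1]), array([347.2, 167.1]), array([357.9, 161.2]), array([368.3, 155.5]), array([377. , 150.7])]
0.27 [array([338.3, 167.5]), array([347.7, 162.4]), array([358.5, 156.5]), array([369. , 150.8]), array([377.8, 146. ])]
0.28 [array([338.6, 162.7]), array([348.1, 157.6]), array([359.1, 151.7]), array([369.7, 145.9]), array([378.6, 141.1])]
0.29 [array([338.9, 157.8]), array([348.6, 152.7]), array([359.7, 146.7]), array([370.5, 141. ]), array([379.5, 136.2])]
0.18 [array([318.3, 164. ]), array([325.7, 160.1])]
0.193 [array([318.3, 158.8]), array([325.9, 154.9])]
0.204 [array([318.3, 154.3]), array([326. , 150.4])]
0.214 [array([318.4, 150.1]), array([326.1, 146.2])]
```

The visible tip is about 110 mm below the lowest gripper bracket, so the roof is well clear. The pad sits within about 2 mm of the predicted centre. I'll descend.

>>> {"fn": "step_arm", "kwargs": {
  "targets": [
    {"translation": [15,0,1],"dr": [0,0,0],"claw": 255},
    {"translation": [35,0,1],"dr": [0,0,0],"claw": 255},
    {"translation": [55,0,1],"dr": [0,0,0],"claw": 255},
    {"translation": [70,0,1],"dr": [0,0,0],"claw": 255},
    {"translation": [76,0,1],"dr": [0,0,0],"claw": 255},
    {"translation": [76,0,1],"dr": [0,0,0],"claw": 255}
  ]
}}

```text
time_s: 8.75
eef_pos: [0.552, -0.0149, 0.1283]
ee_rot: [-161.4, 90.0, -153.4]
ft_force: [0.2, 0.1, 0.8]
grip_width: 0.002
```

```bash
python3 go.py;  python3 - <<'E'
from h import *
from plant import vision
d=vision.get_image("scene");cv2.imwrite("pics/s9.png",cv2.resize(d["img"][80:240,230:450,::-1],None,fx=3.5,fy=3.5,interpolation=cv2.INTER_CUBIC))
E
```

```text
8.75 [ 0.55198954 -0.0148849   0.12825606] in press [3.000e-04 1.000e-04 1.283e-01] F [0.16 0.05 0.79] grip 0.0017048093269132279 q [-30.1  19.   30.5 113.  -12.2  51.2  14.8]
tool axes (cols)
 [[-0.    -0.139  0.99 ]
 [-0.     0.99   0.139]
 [-1.    -0.    -0.001]]
```

View pics/s9.png

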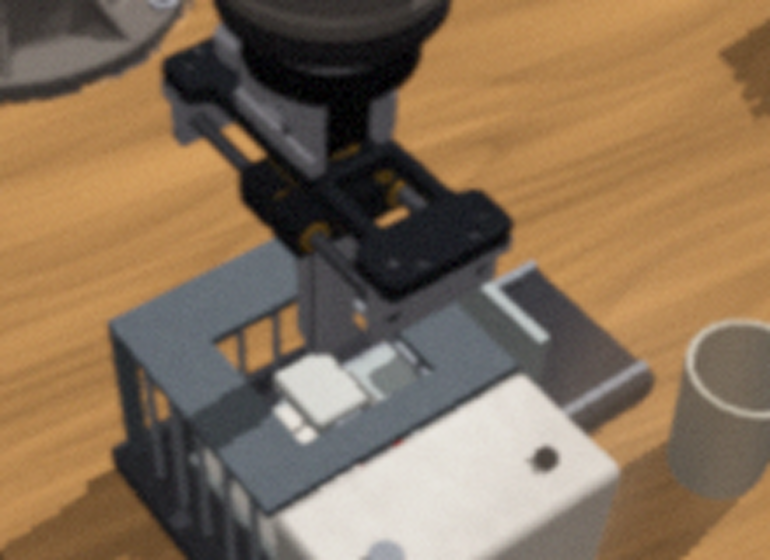

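No contact yet, and the tip is above the pad inside the window. I'll continue down slowly, watching the force.

>>> {"fn": "step_arm", "kwargs": {
  "targets": [
    {"translation": [4,0,0],"dr": [0,0,0],"claw": 255},
    {"translation": [8,0,0],"dr": [0,0,0],"claw": 255},
    {"translation": [12,0,0],"dr": [0,0,0],"claw": 255},
    {"translation": [15,0,0],"dr": [0,0,0],"claw": 255},
    {"translation": [15,0,0],"dr": [0,0,0],"claw": 255}
  ]
}}

```text
time_s: 9.43
eef_pos: [0.5519, -0.0149, 0.1132]
ee_rot: [-168.7, 90.0, -160.7]
ft_force: [-1.3, -0.3, -0.4]
grip_width: 0.006
```

```bash
python3 go.py
```

```text
9.425 [ 0.55194102 -0.01489538  0.11324963] in press [3.000e-04 1.000e-04 1.132e-01] F [-1.31 -0.33 -0.35] grip 0.005623198003794528 q [-29.6  20.1  30.  113.7 -13.1  49.4  15.5]
tool axes (cols)
 [[-0.    -0.139  0.99 ]
 [-0.     0.99   0.139]
 [-1.    -0.    -0.   ]]
```

>>> {"fn": "step_arm", "kwargs": {
  "targets": [
    {"translation": [4,0,0],"dr": [0,0,0],"claw": 255},
    {"translation": [8,0,0],"dr": [0,0,0],"claw": 255},
    {"translation": [12,0,0],"dr": [0,0,0],"claw": 255},
    {"translation": [12,0,0],"dr": [0,0,0],"claw": 255}
  ]
}}

```text
time_s: 9.93
eef_pos: [0.5518, -0.0149, 0.1011]
ee_rot: [-173.5, 90.0, -165.5]
ft_force: [-0.2, -0.1, 1.2]
grip_width: 0.005
```

```bash
python3 go.py;  python3 - <<'E'
from h import *
from plant import vision
d=vision.get_image("scene");cv2.imwrite("pics/s10.png",cv2.resize(d["img"][120:220,270:400,::-1],None,fx=6,fy=6,interpolation=cv2.INTER_CUBIC))
E
```

```text
9.925 [ 0.55182583 -0.01487112  0.10109553] in press [1.000e-04 1.000e-04 1.011e-01] F [-0.23 -0.13  1.16] grip 0.0048725690442994575 q [-29.1  21.1  29.6 114.3 -13.8  48.1  16.1]
tool axes (cols)
 [[-0.001 -0.139  0.99 ]
 [-0.     0.99   0.139]
 [-1.    -0.    -0.001]]
```

View pics/s10.png

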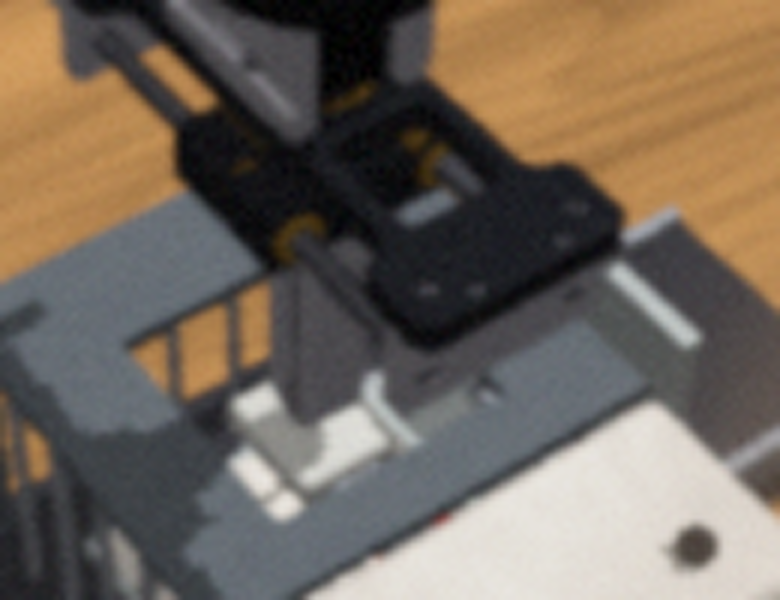

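The tip is just above the pad at crop (310,425), so the visible fingertip is the true one. I'll press down.

>>> {"fn": "step_arm", "kwargs": {
  "targets": [
    {"translation": [4,0,0],"dr": [0,0,0],"claw": 255},
    {"translation": [8,0,0],"dr": [0,0,0],"claw": 255},
    {"translation": [12,0,0],"dr": [0,0,0],"claw": 255},
    {"translation": [16,0,0],"dr": [0,0,0],"claw": 255},
    {"translation": [16,0,0],"dr": [0,0,0],"claw": 255}
  ]
}}

```text
time_s: 10.6
eef_pos: [0.5517, -0.0149, 0.0851]
ee_rot: [179.9, 89.9, -172.1]
ft_force: [-3.9, 0.2, 4.4]
grip_width: 0.005
```

```bash
python3 go.py;  python3 - <<'E'
from h import *
from plant import vision
d=vision.get_image("scene");cv2.imwrite("pics/s11.png",cv2.resize(d["img"][120:220,270:400,::-1],None,fx=6,fy=6,interpolation=cv2.INTER_CUBIC))
E
```

```text
10.6 [ 0.55165714 -0.01492483  0.08511394] in press [-0.      0.0001  0.0851] F [-3.86  0.17  4.44] grip 0.00476442302421157 q [-28.5  22.4  29.  114.9 -14.8  46.2  17. ]
tool axes (cols)
 [[-0.001 -0.139  0.99 ]
 [-0.     0.99   0.139]
 [-1.     0.    -0.001]]
```

View pics/s11.png

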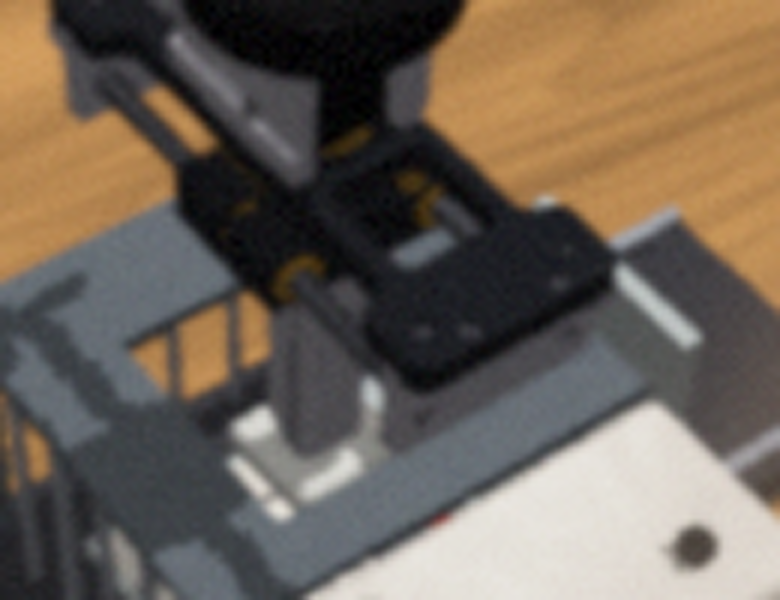

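The lever has engaged: Fz 4.4 N, part way down. I'll continue to the stop, following the pad's +x drift.

>>> {"fn": "step_arm", "kwargs": {
  "targets": [
    {"translation": [4,0,1],"dr": [0,0,0],"claw": 255},
    {"translation": [8,0,2],"dr": [0,0,0],"claw": 255},
    {"translation": [11,0,3],"dr": [0,0,0],"claw": 255},
    {"translation": [13,0,3],"dr": [0,0,0],"claw": 255},
    {"translation": [13,0,3],"dr": [0,0,0],"claw": 255}
  ]
}}

```text
time_s: 11.28
eef_pos: [0.5545, -0.0146, 0.0722]
ee_rot: [178.1, 89.9, -173.9]
ft_force: [-6.9, -0.7, 6.2]
grip_width: 0.007
```

```bash
python3 go.py
```

```text
11.275 [ 0.55451239 -0.01457899  0.07215295] in press [0.0028 0.     0.0722] F [-6.86 -0.68  6.15] grip 0.007286398258926914 q [-27.9  23.8  28.3 115.  -15.7  44.9  17.7]
tool axes (cols)
 [[-0.001 -0.139  0.99 ]
 [-0.     0.99   0.139]
 [-1.     0.    -0.001]]
```

```bash
python3 - <<'E'
from h import *
from plant import vision,arm
d=vision.get_image("scene");cv2.imwrite("pics/s12.png",cv2.resize(d["img"][120:220,270:400,::-1],None,fx=6,fy=6,interpolation=cv2.INTER_CUBIC))
d=vision.get_image("wrist");cv2.imwrite("pics/w12.png",d["img"][:,:,::-1])
s=arm.get_state();print(s['ft_force'],s['ft_torque'],s['eef_pos'])
E
```

```text
[-6.84031303 -0.6530668   6.48911973] [-0.213733    1.62628188  0.01314311] [ 0.5544899  -0.01455669  0.07223756]
```

View pics/s12.png

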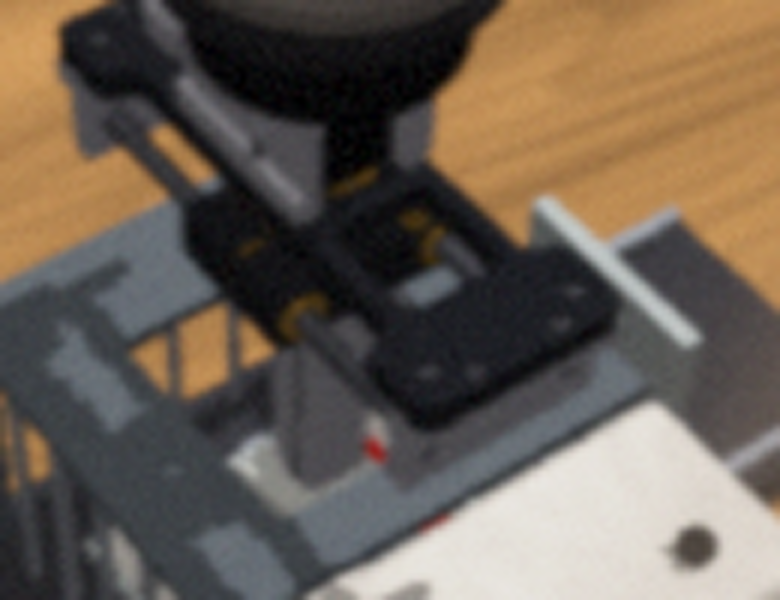

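View pics/w12.png

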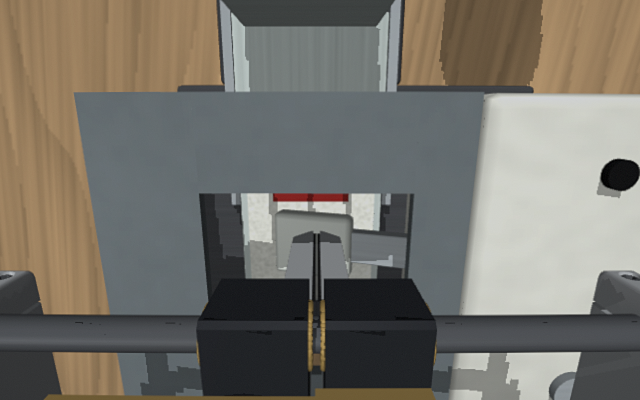

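Fingers are inside the window and well clear of its edges; the pad is tilting under the tip. Fz is 6 N, so it is not on the stop yet. I'll press further.

>>> {"fn": "step_arm", "kwargs": {
  "targets": [
    {"translation": [2,0,-1],"dr": [0,0,0],"claw": 255},
    {"translation": [4,0,-2],"dr": [0,0,0],"claw": 255},
    {"translation": [4,0,-2],"dr": [0,0,0],"claw": 255}
  ]
}}

```text
time_s: 11.75
eef_pos: [0.5547, -0.0146, 0.0704]
ee_rot: [12.8, 89.8, 20.8]
ft_force: [-9.1, 0.9, 37.4]
grip_width: 0.001
```

```bash
python3 go.py
```

```text
11.75 [ 0.55470483 -0.01458157  0.07035116] in press [ 0.003  -0.      0.0704] F [-9.15  0.9  37.37] grip 0.0013881808415768164 q [-27.8  23.8  28.2 115.3 -15.9  44.4  17.9]
tool axes (cols)
 [[ 0.003 -0.139  0.99 ]
 [ 0.001  0.99   0.139]
 [-1.     0.001  0.003]]
```

Fz jumped to 37 N, so the lever is hard on its stop. I'll ease 1 mm and hold for 1 s.

>>> {"fn": "step_arm", "kwargs": {
  "targets": [
    {"translation": [-1,0,0],"dr": [0,0,0],"claw": 255},
    {"translation": [-1,0,0],"dr": [0,0,0],"claw": 255},
    {"translation": [-1,0,0],"dr": [0,0,0],"claw": 255},
    {"translation": [-1,0,0],"dr": [0,0,0],"claw": 255},
    {"translation": [-1,0,0],"dr": [0,0,0],"claw": 255},
    {"translation": [-1,0,0],"dr": [0,0,0],"claw": 255},
    {"translation": [-1,0,0],"dr": [0,0,0],"claw": 255},
    {"translation": [-1,0,0],"dr": [0,0,0],"claw": 255}
  ]
}}

```text
time_s: 12.75
eef_pos: [0.5546, -0.0146, 0.0709]
ee_rot: [6.9, 89.8, 14.9]
ft_force: [-6.0, 0.4, 26.2]
grip_width: 0.006
```

```bash
python3 go.py;  python3 - <<'E'
from h import *
from plant import vision
d=vision.get_image("scene");cv2.imwrite("pics/s13.png",cv2.resize(d["img"][120:220,270:400,::-1],None,fx=6,fy=6,interpolation=cv2.INTER_CUBIC))
E
```

```text
12.75 [ 0.55458171 -0.01458535  0.07088059] in press [0.0029 0.     0.0709] F [-6.03  0.38 26.24] grip 0.0058470261300188975 q [-27.8  23.8  28.3 115.2 -15.9  44.5  17.8]
tool axes (cols)
 [[ 0.003 -0.139  0.99 ]
 [ 0.001  0.99   0.139]
 [-1.     0.     0.003]]
```

View pics/s13.png

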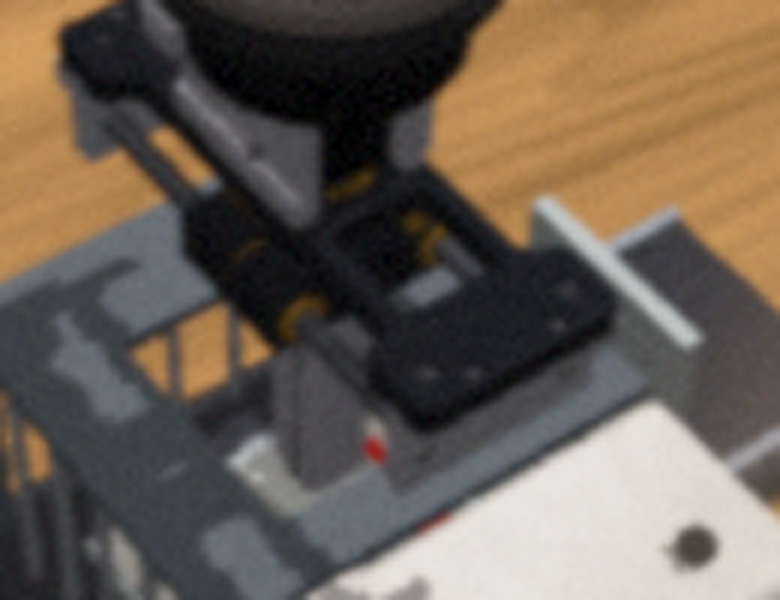

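It held for more than 1 s at 26 N on the stop, with a stroke of about 24 mm from contact. I'll release straight up.

>>> {"fn": "step_arm", "kwargs": {
  "targets": [
    {"translation": [-6,0,-2],"dr": [0,0,0],"claw": 255},
    {"translation": [-12,0,-3],"dr": [0,0,0],"claw": 255},
    {"translation": [-19,0,-3],"dr": [0,0,0],"claw": 255},
    {"translation": [-27,0,-3],"dr": [0,0,0],"claw": 255},
    {"translation": [-45,0,-3],"dr": [0,0,0],"claw": 255},
    {"translation": [-80,0,-3],"dr": [0,0,0],"claw": 255},
    {"translation": [-120,0,-3],"dr": [0,0,0],"claw": 255},
    {"translation": [-150,0,-3],"dr": [0,0,0],"claw": 255}
  ]
}}

```text
time_s: 13.8
eef_pos: [0.55, -0.0154, 0.2219]
ee_rot: [4.5, 90.0, 12.5]
ft_force: [-0.3, 0.7, -0.7]
grip_width: 0.004
```

>>> {"fn": "step_arm", "kwargs": {
  "targets": [
    {"translation": [-5,20,0],"dr": [0,0,0],"claw": 255},
    {"translation": [-5,60,0],"dr": [0,0,0],"claw": 255},
    {"translation": [-5,110,0],"dr": [0,0,0],"claw": 255},
    {"translation": [-5,160,0],"dr": [0,0,0],"claw": 255},
    {"translation": [-5,190,0],"dr": [0,0,0],"claw": 255},
    {"translation": [-5,200,0],"dr": [0,0,0],"claw": 255},
    {"translation": [-5,200,0],"dr": [0,0,0],"claw": 255},
    {"translation": [-5,200,0],"dr": [0,0,0],"claw": 255}
  ]
}}

```text
time_s: 14.8
eef_pos: [0.5225, 0.1813, 0.2247]
ee_rot: [-76.8, 90.0, -68.9]
ft_force: [0.5, -0.3, 0.0]
grip_width: 0.005
```

```bash
python3 go.py;  python3 - <<'E'
from h import *
from plant import vision
d=vision.get_image("scene");cv2.imwrite("pics/s14.png",d["img"][:,:,::-1])
d=vision.get_image("top");cv2.imwrite("pics/t14.png",cv2.resize(d["img"][120:270,170:370,::-1],None,fx=4,fy=4,interpolation=cv2.INTER_CUBIC))
E
```

```text
14.8 [0.52250517 0.18133469 0.22469457] in press [-0.0016  0.1985  0.2247] F [ 0.45 -0.27  0.03] grip 0.005223739388772829 q [-48.3  11.9  26.3 107.   -5.9  62.4 -11.9]
tool axes (cols)
 [[ 0.    -0.138  0.99 ]
 [-0.     0.99   0.138]
 [-1.    -0.     0.   ]]
```

View pics/s14.png

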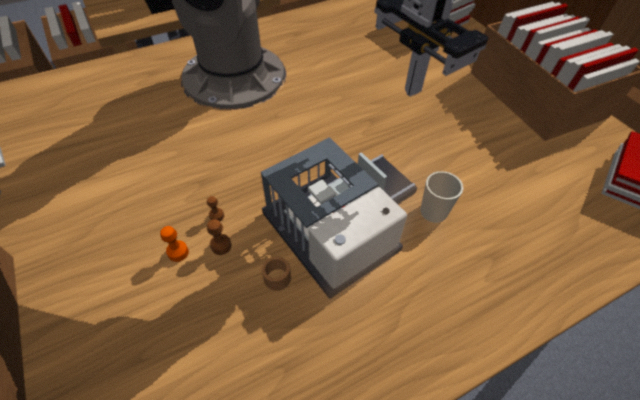

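View pics/t14.png

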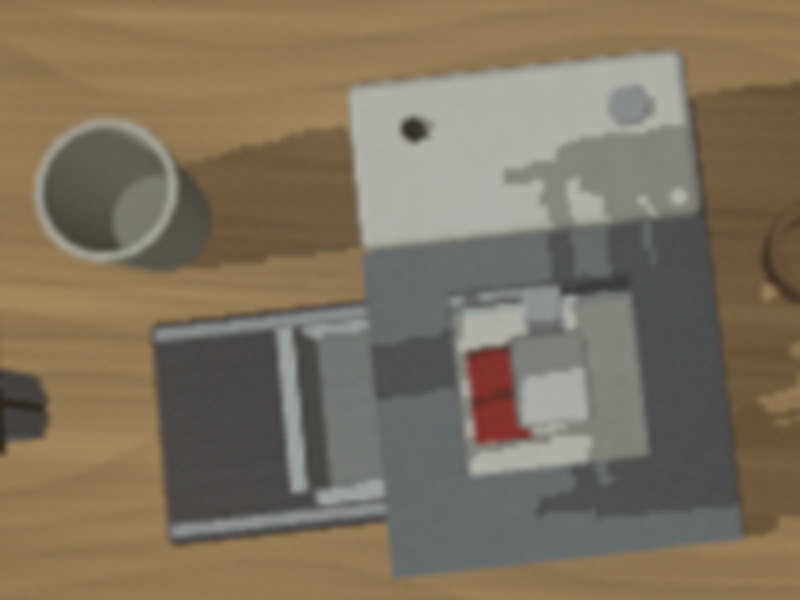

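The pad is back at its rest place (515–588, 337–425 in the top crop) and the plate is still home (u=277). The mug, roll and stamps haven't moved, and the robot is clear. I'll hand in.

```bash
python3 -c "
from plant import arm; print(arm.close_job())"
```

```text
the job is handed in; nothing more can be done
None
```

The card is embossed as far as I can measure. The job was handed in at about 15 s of the 51 s allowed; handing in reports no verdict.

- **Carriage:** I pushed the plate about 42 mm with closed fingers, without gripping it, until the stop pushed back with 11 N. The tool was then at press y = 0.139 m, against 0.138 m predicted. The last top picture shows the plate still in that place.
- **Lever:** I pressed the pad through the window to its stop, where the force jumped from 6 to 37 N after about 24 mm of travel. I then held it for over a second at 26 N and released it. The last picture shows the pad back at its rest position.
- **Bystanders and clearance:** The mug, roll and stamps look unmoved in the last pictures. The arm is clear, with only noise on the force sensor. I saw no contact with the guard in any picture, but there is no direct reading of guard contact.

**Disagreements:**
- **Fingertips:** in all three cameras they sit about 20 mm higher than the stated tip reach implies. The first contact with the lever agreed with the cameras, so I went by contact force.
- **Sideways force:** while pressing I felt up to 9 N sideways towards the robot, which I put down to the tilting pad and friction.

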